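# Find the clear divider channel with a feeler gauge

### The job

Before a new divider pane goes into the sweets display we need to know which of its three divider channels is clear; in the other two a bent clip jams the way. Take the feeler gauge out of its stand by its orange handle and try its blade in the channels, gently: never force it where it jams or drop it in. Leave the gauge standing, let go, with its blade fully home (black collar down on the rim) in the channel where it fits, and leave the jar, mug and gift box where they are.

Things in the scene. Friction and masses are not known exactly. Their poses are not given: they have to be found in the camera images.
- display: Fixed sweets display, a box 180 (x) by 380 (y) by 100 mm high with four bins of sweets. Origin: centre of its underside; z up, y along the row of bins. Between the bins run three slots parallel to its x axis, the divider channels, each between two rigid aluminium strips 17 mm wide, tops 100 mm above the origin (nothing on it is higher). All three look the same.
- mouth_right (a point): Nominal middle of the right (-y) channel's mouth, on the display at (0, -95, 100) mm. Each channel is loosely set and truly lies anywhere up to 6 mm to either side of its nominal point in the display's y. Each gap is 6 mm wide, 150 mm long or more (in x), 70 mm deep. Axes as the display's.
- mouth_middle (a point): Nominal middle of the middle channel's mouth, on the display at (0, 0, 100) mm; as mouth_right. In one of the three channels, not known beforehand, the blade goes all the way down with hardly any resistance; the other two are jammed.
- mouth_left (a point): Nominal middle of the left (+y) channel's mouth, on the display at (0, 95, 100) mm; as mouth_right. In a jammed channel a hidden clip 18 or 30 mm below the mouth stops the blade along the whole length; it feels like a stiff spring, about 2.5 N per mm. More than 30 N on the blade is forcing it.
- feeler: Steel blade of the feeler gauge, rigid with collar and handle (about 110 g in all). Origin: its upper end, the centre of the black collar's underside, which rests on the aluminium strips when home. z up along the handle, x along the blade's width, y through its thickness. Collar 46 (x) by 24 (y) by 6 mm, above the origin. Blade 30 (x) by 4 (y) mm, 50 mm long downwards, its last 2 mm a wedge.
- gauge_handle (a point): Centre of the gauge's upright orange handle, 36 (x) by 14 (y) by 50 mm high; the point lies 31 mm above the collar's underside. Grip it across the 14 mm thickness (along y). Axes as for the feeler.
- stand: Fixed light-wood stand, 70 by 70 by 64 mm high, with a pocket 40 (x) by 10 (y) mm in which the gauge's blade stands at the start, collar resting on the stand's top. Origin: centre of its underside, z up; the pocket is at its centre.
- jar: Bystander: amber glass jar of sweets, 70 mm across, 110 mm high, loose. Origin: centre of its underside.
- mug: Bystander: white mug, 76 mm across, 85 mm high, loose. Origin: centre of its underside.
- giftbox: Bystander: blue gift box with gold ribbon, 100 by 140 by 50 mm, loose. Origin: centre of its underside.
Mind the look-alikes: they are no part of the job. Of the things that look like the stand, the middle-sized one is meant. Leave any purple look-alike of the part that bears feeler alone.

How it is judged:
On the way, in this order (a step that is already met when the one before it is completed fails the run):
1. the gauge is lifted out of its stand (z of feeler in the frame of stand above 0.125 m), for 0.1 s.
2. the blade is fully home in a channel (z of feeler in the frame of display between 0.095 and 0.105 m and y of feeler in the frame of display between -0.11 and 0.11 m and x of feeler in the frame of display between -0.07 and 0.07 m and angle between feeler's own z axis and vertical below 0.12 rad), for 0.2 s.
At the end, for the whole second after the job is handed in: The gauge stands upright (within 7 degrees), released and at rest, blade fully home in the channel that lets it through: collar's underside within 5 mm of the top of the display's aluminium strips (all of step 2 and linear speed of feeler below 0.01 m/s); the robot touches nothing.
It fails at once if the blade is forced: more than 30 N on it (contact force between feeler and anything else above 30 N).
It fails at once if the gauge is dropped in: it falls faster than 0.35 m/s with its blade part way down a channel (z of feeler in the frame of display below 0.145 m and y of feeler in the frame of display between -0.11 and 0.11 m and x of feeler in the frame of display between -0.07 and 0.07 m and angle between feeler's own z axis and vertical below 0.12 rad and linear speed of feeler above 0.35 m/s).
It fails at once if the jar is moved by more than 15 mm (distance of jar from where it was at the start of the episode above 0.015 m).
It fails at once if the mug is moved by more than 15 mm (distance of mug from where it was at the start of the episode above 0.015 m).
It fails at once if the giftbox is moved by more than 15 mm (distance of giftbox from where it was at the start of the episode above 0.015 m).
It also fails if it takes over 72 s, if anything falls off the work surface, if the arm or the gripper's body presses on something with over 40 N, if the wrist force passes 120 N, or if a joint passes its speed limit or range.

### The arm

A 7-joint arm with a two-finger parallel gripper is mounted at the origin on the work surface. World frame = base frame: x ahead of the robot, y to its left, z up, the work surface at z = 0. Lengths are in m, angles in rad, forces in N, time in s.
With the tool pointing down it reaches from about 0.35 to 0.9 m from the base axis. Payload 7.2 kg.
Tool frame: the origin (TCP) lies between the finger pads; the fingertips stand 19 mm ahead of it and the grasp point (between the pads) is the TCP (bot.tcp_to_tips is the z of the fingertips in the tool frame, in m); z points along the fingers, y is the line along which they close (so a half turn about z gives the same grasp; the last joint's range is limited). The gripper opens to 88 mm and grips with 3 to 60 N. Pads are 20 mm wide; open, the fingers measure 115 mm over their backs; the gripper's body (75 mm by 178 mm) begins 61 mm behind the grasp point.
Start: joints at [1.231, 0.411, -0.013, 1.596, 0.006, 1.134, -0.082], TCP at [0.168, -0.602, 0.242] pointing down, gripper open.
Joint ranges: [-2.95, 2.95], [-0.29, 1.99], [-1.47, 1.44], [0.14, 2.54], [-1.03, 4.17], [0.13, 1.85], [-2.86, 2.86]. Speed limits (rad/s): [2.39, 2.39, 3.01, 3.01, 3.14, 3.14, 3.14].

### API

Orientations are given as [roll, pitch, yaw] about the fixed x, y, z axes, in that order (R = Rz(yaw) Ry(pitch) Rx(roll)).
In Python, from rig import bot gives the robot as it stands.
- The arm moves only by the tool step_arm, never from a script. Its argument "moves" is one flat list of numbers, 7 for each row, row after row: the shift along the world's x, y, z scaled (see below), then the turn, a rotation vector about the world's x, y, z scaled (see below), then the gripper's target within -1 to 1 (shut at 1, half-way at 0, fully open at -1). A call has 1 to 12 rows; each row is the pose to reach, as a shift and turn from the pose commanded when the call began, turning the shorter way round; what a row does not reach only later rows make up. The controller multiplies each number of a shift by 0.1 m and each number of a turn by pi rad. A row lasts 1/8 s, in which the tool goes at most 62.5 mm and 10.7 degrees, less where a joint would pass 70% of its speed; a pose out of reach is approached as far as the arm can. A call with a number of a shift or a turn outside -1 to 1 is refused whole. A call with a gripper value outside its range is refused whole. The fingers move at their own pace and stop on an object; "newtons" is the grip in N (left out, the last holds). Time passes only in rows, so rows that repeat a pose let the fingers close. It gives the time, the measured TCP pose, the force, the opening and the grip force at its end, in the units of the state.
- bot.sense(): the state, without advancing time (a new reading comes with each control period).
- bot.camera(name): name is "scene" or "top"; returns a dict with "img" (480x640x3 uint8, red, green, blue), "range_z" (480x640 float32, m along the optical axis (not along the pixel's ray), 0 where there is no reading), "fx", "fy", "cx", "cy" (pixels), "T" (4x4, takes a point from camera to world coordinates). Camera axes: x right, y up, looking along -z (the intrinsics and any distortion apply to the point x, -y, -z); pixel columns grow to the right and rows downward; lengths in m; the calibration is good to about 2 mm. A picture is of the moment at which its call begins.
- bot.job_done(): hands the job in; it is judged then, once.
The state is a dict: "clock": time; "joints": joint angles; "joint_vel": joint speeds; "effort": joint torques, N m; "tool_pos": TCP position; "eef_rot": TCP orientation; "wrist_force": force on the tool from outside, world axes, zero at the start; "ft_torque": the same for the moment, N m; "width": finger opening in m; "gripper_force": force on a finger pad.
Only numpy, scipy, OpenCV 4.12 (cv2) and the standard library are available. Lean on these libraries where they do the work, as an engineer would, in place of code of your own. Each camera call takes 0.05 s, during which the arm holds its last target. There are 200 camera calls.

## Working session

There is one attempt and no reset: what is moved stays moved. The work goes in short steps, Python scripts to look and compute and a tool call to move; the robot and the scene stay as the last step left them, time stands still between calls to the robot, and variables do not carry over. Pictures are saved under pics/ and viewed, at most 10 in all, crops included, and the job is handed in when it is done.

Besides the shell and the picture viewer there is one more tool, called after "Request:" in YAML: its name, and indented under it one key for each argument. step_arm: Moves the arm, as the interface text tells. Its arguments: {"type":"object","properties":{"moves":{"type":"array","items":{"type":"number","minimum":-1,"maximum":1}},"newtons":{"type":"number"}},"required":["moves"]}

```bash
mkdir -p pics; cat > h.py <<'E'
import numpy as np, cv2
from rig import bot
def grab(n):
    c=bot.camera(n); return c
def cloud(c):
    h,w=c['range_z'].shape; u,v=np.meshgrid(np.arange(w),np.arange(h)); d=c['range_z']
    p=np.stack([(u-c['cx'])/c['fx']*d,-(v-c['cy'])/c['fy']*d,-d,np.ones_like(d)],-1)
    P=(p@np.array(c['T']).T)[...,:3]; P[d==0]=np.nan; return P
E
python3 - <<'E'
from h import *
for n in('scene','top'):
    c=grab(n); cv2.imwrite(f'pics/{n}0.png',c['img'][...,::-1]); np.savez(f'{n}0.npz',img=c['img'],P=cloud(c)); print(n,[k for k in c],c['fx'],c['cx'],c['cy'],np.round(c['T'],3).tolist(),(c['range_z']==0).mean())
print(bot.sense())
E
```

```text
scene ['img', 'range_z', 'fx', 'fy', 'cx', 'cy', 'T'] 500.7397076616606 320.5650847073226 239.9097327434357 [[0.798, -0.318, 0.511, 1.277], [0.602, 0.449, -0.66, -0.895], [-0.019, 0.835, 0.55, 0.862], [0.0, 0.0, 0.0, 1.0]] 0.04122721354166667
top ['img', 'range_z', 'fx', 'fy', 'cx', 'cy', 'T'] 544.067860679579 316.48686262584016 244.77700755581714 [[-0.023, 0.989, -0.147, 0.399], [-1.0, -0.024, -0.005, -0.014], [-0.008, 0.147, 0.989, 1.291], [0.0, 0.0, 0.0, 1.0]] 0.0040104166666666665
{'clock': 0.1, 'joints': array([ 1.23082193,  0.41183409, -0.01268647,  1.59690252,  0.005646  ,
        1.13429975, -0.0821753 ]), 'joint_vel': array([ 5.45043510e-04, -1.18110657e-03, -3.40587580e-04, -3.03038332e-03,
        1.23113662e-03, -3.16525959e-05, -5.14783020e-04]), 'effort': array([ 2.74757389e-03, -5.89102471e+01,  6.43722955e-01, -2.91710222e+01,
       -5.38821740e-02,  1.44521700e-02,  4.38226505e-05]), 'tool_pos': array([ 0.16760705, -0.60169238,  0.24090815]), 'eef_rot': array([-3.14019214e+00,  1.50552009e-04,  2.71819181e-01]), 'wrist_force': array([ 0.01902559, -0.67940974, -0.31087778]), 'ft_torque': array([-0.03140211, -0.02471274,  0.007279  ]), 'gripper_force': 0.0, 'width': 0.0881755346359138}
```

View pics/top0.png

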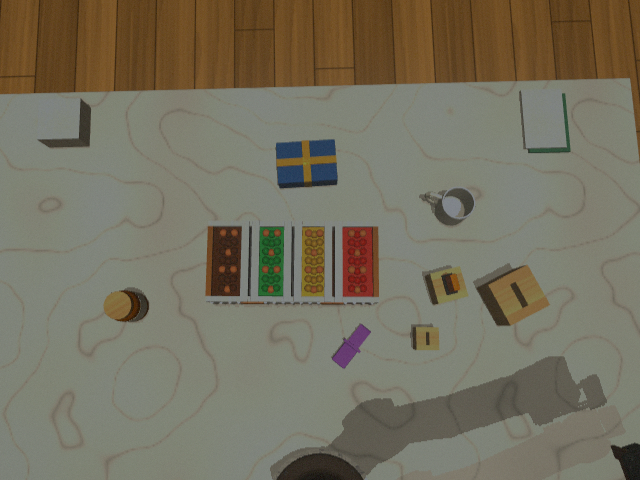

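View pics/scene0.png

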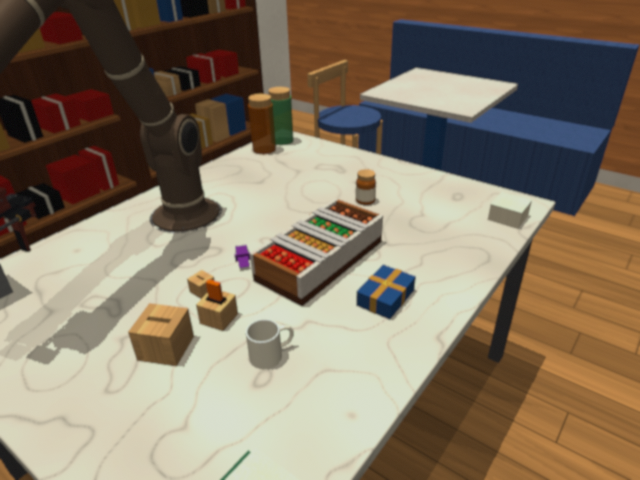

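Top view: display spans columns 206–378, rows 226–302, with dark slots near columns 251, 292 and 334. The gauge is in the middle-sized stand, with its orange handle near (452,283). The purple decoy is at (351,345), the mug at (457,205), the gift box at (306,163) and the jar at (125,305). The scene view confirms this layout.

```bash
python3 - <<'E'
from h import *
d=np.load('top0.npz'); P=d['P']; img=d['img']
hsv=cv2.cvtColor(img,cv2.COLOR_RGB2HSV)
# handle: high orange top near (452,283)
w=np.zeros(P.shape[:2],bool); w[260:310,420:475]=1
z=P[...,2]
print('z values region',np.round(np.nanpercentile(z[w],[1,10,50,90,99]),3))
def rect(m,name):
    Q=P[m][:,:3]; r=cv2.minAreaRect((Q[:,:2]*1000).astype(np.float32)); print(name,m.sum(),np.round(r[0],1),np.round(r[1],1),round(r[2],1),'z',np.round(np.median(Q[:,2]),4))
rect(w&(z>.109),'handletop')
rect(w&(z>.058)&(z<.068),'standtop')
o=w&(hsv[...,0]<14)&(hsv[...,1]>170)&(hsv[...,2]>120); rect(o,'orange'); print(np.argwhere(o).min(0),np.argwhere(o).max(0))
D=np.zeros_like(w); D[215:310,195:390]=1
rect(D&(z>.09),'display')
rect(D&(z>.095)&(hsv[...,1]<60),'strips+grey')
# scene cloud
s=np.load('scene0.npz'); Ps=s['P']; zs=Ps[...,2]
m=(np.abs(Ps[...,0]-.42)<.3)
def rs(m,name):
    Q=Ps[m]; r=cv2.minAreaRect((Q[:,:2]*1000).astype(np.float32)); print('S',name,m.sum(),np.round(r[0],1),np.round(r[1],1),round(r[2],1),'z',np.round(np.median(Q[:,2]),4))
h=np.zeros_like(w);h[275:330,195:240]=1
rs(h&(zs>.109),'handle');rs(h&(zs>.058)&(zs<.068),'stand')
h=np.zeros_like(w);h[195:305,245:390]=1
rs(h&(zs>.093)&(zs<.107),'display')
c=np.zeros((0,))
cv2.imwrite('pics/c1.png',cv2.resize(img[215:315,195:475,::-1],None,fx=2.85,fy=2.85,interpolation=cv2.INTER_CUBIC))
E
```

```text
z values region [-0.004 -0.001  0.004  0.07   0.123]
handletop 126 [ 486.9 -303.3] [35.2 15.1] 12.4 z 0.1209
standtop 602 [ 485.3 -303.3] [69.9 71.2] 13.3 z 0.065
orange 5 [ 485.  -297.6] [29.   1.3] 15.8 z 0.1206
[276 450] [289 454]
display 9704 [542.   46.6] [381.1 184.6] 88.3 z 0.0984
strips+grey 5031 [542.1  46.9] [378.7 184.5] 88.4 z 0.1005
S handle 107 [ 487.9 -302.3] [37.4 16. ] 11.9 z 0.1198
S stand 389 [ 483.8 -301.4] [75.9 73. ] 13.5 z 0.065
S display 3850 [542.5  51. ] [390.1 188.7] 87.7 z 0.0995
```

View pics/c1.png

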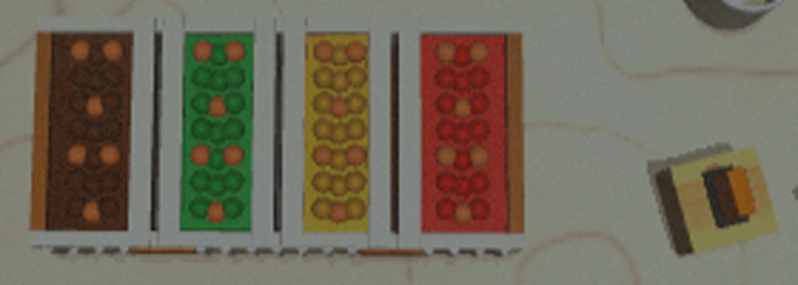

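The crop shows the three dark slots between pale strips, at crop columns ~155, 278 and 395. The handle's yaw is about +12.5°, with its top leaning left. Next I'll measure the slots on the plane z=0.1.

```bash
cat >> h.py <<'E'
def plane(c,z):
    h,w=c['range_z'].shape; u,v=np.meshgrid(np.arange(w),np.arange(h)); T=np.array(c['T'])
    d=np.stack([(u-c['cx'])/c['fx'],-(v-c['cy'])/c['fy'],-np.ones((h,w))],-1)@T[:3,:3].T
    return T[:3,3]+d*((z-T[2,3])/d[...,2])[...,None]
E
python3 - <<'E'
from h import *
for n,yaw in(('top',None),('scene',None)):
    c=grab(n); X=plane(c,.1)[...,:2]*1000; img=c['img'].astype(float); hsv=cv2.cvtColor(c['img'],cv2.COLOR_RGB2HSV)
    g=img.mean(-1)
    for yw in (-1.7,):
        a=np.radians(yw); L=(X-[542,47])@np.array([[np.cos(a),-np.sin(a)],[np.sin(a),np.cos(a)]])
        print(n)
        for nom in(-95,0,95):
            out=[]
            for lo,hi in((-70,-20),(20,70)):
                m=(L[...,0]>lo)&(L[...,0]<hi)&(abs(L[...,1]-nom)<32)
                b=np.floor(L[...,1][m]-nom+32).astype(int); k=np.bincount(b,minlength=64)
                s=[np.bincount(b,img[...,i][m],minlength=64)/np.maximum(k,1) for i in range(3)]
                out.append((np.array(s).mean(0),np.ptp(np.array(s),axis=0)))
            print(nom); [print(' g',o[0].astype(int).tolist()) for o in out]; print(' sat',out[0][1].astype(int).tolist())
E
```

```text
top
-95
 g [58, 0, 0, 59, 0, 71, 0, 71, 0, 71, 0, 71, 0, 0, 70, 0, 114, 0, 129, 0, 129, 0, 129, 0, 129, 128, 0, 129, 0, 130, 0, 130, 0, 39, 0, 39, 36, 0, 58, 0, 129, 0, 130, 0, 129, 0, 130, 0, 131, 129, 0, 130, 0, 130, 0, 104, 0, 85, 0, 76, 80, 0, 77, 0]
 g [62, 0, 59, 50, 0, 67, 0, 70, 0, 70, 0, 69, 0, 0, 69, 0, 102, 0, 128, 0, 129, 0, 129, 0, 0, 128, 0, 128, 0, 129, 0, 129, 0, 39, 40, 0, 41, 0, 59, 0, 128, 0, 129, 0, 130, 129, 0, 128, 0, 128, 0, 129, 0, 129, 128, 95, 99, 0, 78, 0, 76, 0, 77, 0]
 sat [82, 0, 0, 80, 0, 95, 0, 95, 0, 95, 0, 95, 0, 0, 96, 0, 24, 0, 3, 0, 3, 0, 3, 0, 4, 5, 0, 3, 0, 3, 0, 4, 0, 10, 0, 25, 22, 0, 23, 0, 3, 0, 3, 0, 3, 0, 3, 0, 3, 4, 0, 3, 0, 3, 0, 24, 0, 81, 0, 73, 79, 0, 78, 0]
0
 g [75, 0, 78, 0, 85, 0, 93, 0, 94, 93, 95, 113, 129, 129, 0, 129, 0, 130, 0, 130, 129, 130, 129, 129, 130, 0, 130, 0, 58, 0, 59, 52, 36, 51, 128, 128, 0, 129, 0, 129, 0, 130, 129, 130, 130, 131, 130, 131, 130, 0, 102, 0, 64, 66, 65, 64, 59, 60, 58, 53, 0, 54, 0, 52]
 g [74, 76, 61, 76, 0, 89, 0, 92, 0, 92, 76, 128, 128, 0, 129, 0, 130, 0, 129, 129, 128, 128, 128, 129, 0, 129, 0
[... 3131 characters left out ...]
7, 150, 156, 159, 165, 167, 173, 175, 178, 179, 178, 178, 175, 175, 168, 166, 160, 153, 148, 131, 129, 113, 110, 96, 96, 81, 80, 71]
 g [59, 48, 55, 49, 53, 55, 62, 67, 80, 87, 98, 106, 115, 127, 140, 148, 157, 163, 168, 174, 177, 179, 181, 181, 180, 178, 176, 173, 168, 164, 159, 157, 148, 149, 144, 148, 148, 151, 155, 159, 166, 169, 175, 176, 179, 180, 180, 179, 177, 175, 170, 165, 159, 152, 147, 133, 128, 118, 104, 117, 100, 83, 73, 81]
 sat [40, 26, 38, 20, 17, 14, 10, 7, 7, 8, 9, 10, 11, 12, 13, 13, 15, 15, 15, 16, 16, 17, 16, 16, 17, 16, 16, 16, 16, 15, 14, 15, 13, 14, 13, 14, 14, 14, 14, 15, 16, 16, 16, 17, 17, 17, 17, 17, 18, 17, 19, 19, 18, 21, 19, 21, 23, 24, 34, 29, 30, 35, 36, 51]
```

Request:
step_arm:
  moves: [0.5,0.47,0,0,0,-0.0171,0,1,0.94,0,0,0,-0.0171,0,1,0.94,0,0,0,-0.0171,0]

```text
clock: 0.57
tool_pos: [0.2718, -0.5047, 0.2417]
eef_rot: [-3.141, -0.002, 0.225]
wrist_force: [-0.4, -0.4, -0.3]
width: 0.0614
gripper_force: 0.0
```

Request:
step_arm:
  moves: [0.5,0.47,0,0,0,0,0,1,0.94,0,0,0,0,0,1,0.94,0,0,0,0,0]

```text
clock: 0.95
tool_pos: [0.3708, -0.4111, 0.2417]
eef_rot: [-3.141, -0.001, 0.224]
wrist_force: [-1.6, -0.7, 0.4]
width: 0.044
gripper_force: 0.0
```

Request:
step_arm:
  moves: [0.5,0.47,0,0,0,0,0,1,0.94,0,0,0,0,0,1,0.94,0,0,0,0,0]

```text
clock: 1.32
tool_pos: [0.4702, -0.3175, 0.2415]
eef_rot: [-3.141, -0.001, 0.223]
wrist_force: [-0.3, 0.4, -0.6]
width: 0.0436
gripper_force: 0.0
```

```bash
python3 - <<'E'
from h import *
P=np.load('top0.npz')['P']; z=P[...,2]
print('bigblock',np.nanpercentile(z[270:320,480:545],95),'small',np.nanpercentile(z[328:350,412:440],80))
s=bot.sense(); print(s['clock'],s['tool_pos'],s['eef_rot'],s['wrist_force'],s['width'])
E
```

```text
bigblock 0.09547150572260761 small 0.04952051168919991
1.325 [ 0.47024582 -0.31751332  0.24154876] [-3.14084348e+00 -1.05805423e-03  2.22921835e-01] [-0.2511186   0.40093151 -0.62543594] 0.043641809793313426
```

Request:
step_arm:
  moves: [0.17,0.145,0,0,0,0,0,0.17,0.145,-0.3,0,0,0,0,0.17,0.145,-0.6,0,0,0,0,0.17,0.145,-0.9,0,0,0,0,0.17,0.145,-0.9,0,0,0,0]

```text
clock: 1.95
tool_pos: [0.4822, -0.3069, 0.1495]
eef_rot: [-3.139, 0.004, 0.216]
wrist_force: [-0.2, 0.0, 0.8]
width: 0.0444
gripper_force: 0.0
```

Request:
step_arm:
  moves: [0,0,-0.3,0,0,0,0,0,0,-0.53,0,0,0,0,0,0,-0.53,0,0,0,0,0,0,-0.53,0,0,0,0]

```text
clock: 2.45
tool_pos: [0.4853, -0.3066, 0.1002]
eef_rot: [3.14, -0.001, 0.217]
wrist_force: [0.2, -0.2, -0.1]
width: 0.0442
gripper_force: 0.0
```

Request:
step_arm:
  moves: [0,0,0,0,0,0,0.5,0,0,0,0,0,0,0.8,0,0,0,0,0,0,1,0,0,0,0,0,0,1,0,0,0,0,0,0,1]
  newtons: 15

```text
clock: 3.08
tool_pos: [0.4848, -0.3052, 0.0989]
eef_rot: [-3.141, 0.0, 0.218]
wrist_force: [-0.1, 2.6, 5.0]
width: 0.014
gripper_force: 15.0
```

Request:
step_arm:
  moves: [0,0,0.2,0,0,0,1,0,0,0.6,0,0,0,1,0,0,1,0,0,0,1,0,0,1,0,0,0,1]
  newtons: 20

```text
clock: 3.58
tool_pos: [0.4863, -0.3067, 0.2016]
eef_rot: [3.137, -0.004, 0.218]
wrist_force: [0.5, -0.5, -2.1]
width: 0.0136
gripper_force: 20.0
```

Request:
step_arm:
  moves: [0,0.4,0.4,0,0,-0.04,1,0.2,0.8,0.4,0,0,-0.079,1,0.3,1,0.4,0,0,-0.079,1,0.3,1,0.4,0,0,-0.079,1]

```text
clock: 4.08
tool_pos: [0.515, -0.2036, 0.2375]
eef_rot: [-3.141, 0.001, -0.026]
wrist_force: [-1.0, -0.4, -0.9]
width: 0.0137
gripper_force: 20.0
```

Request:
step_arm:
  moves: [0.1,0.5,0,0,0,0,1,0.24,1,0,0,0,0,1,0.24,1,0,0,0,0,1]

```text
clock: 4.45
tool_pos: [0.5391, -0.1024, 0.2378]
eef_rot: [-3.14, 0.001, -0.025]
wrist_force: [-0.2, -0.7, -1.0]
width: 0.014
gripper_force: 20.0
```

Request:
step_arm:
  moves: [0,0.3,0,0,0,0,1,0,0.61,0,0,0,0,1,0,0.61,0,0,0,0,1,0,0.61,0,0,0,0,1]

```text
clock: 4.95
tool_pos: [0.5384, -0.0468, 0.2381]
eef_rot: [3.14, 0.001, -0.032]
wrist_force: [0.5, -0.0, -1.0]
width: 0.014
gripper_force: 20.0
```

```bash
python3 - <<'E'
from h import *
c=grab('top'); cv2.imwrite('pics/t1.png',cv2.resize(c['img'][210:320,190:400,::-1],None,fx=3.8,fy=3.8,interpolation=cv2.INTER_CUBIC))
c=grab('scene'); cv2.imwrite('pics/s1.png',cv2.resize(c['img'][150:320,220:420,::-1],None,fx=3.5,fy=3.5,interpolation=cv2.INTER_CUBIC))
s=bot.sense(); print(s['clock'],s['tool_pos'],s['eef_rot'],s['wrist_force'],s['width'])
E
```

```text
5.05 [ 0.53855308 -0.04669903  0.23829746] [ 3.14077974e+00  5.68002322e-04 -3.26729593e-02] [ 0.89782414  0.16894827 -1.3764194 ] 0.013542705579023933
```

View pics/t1.png

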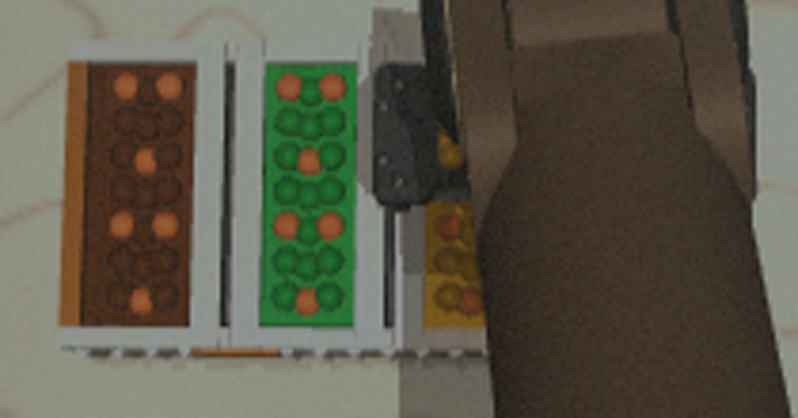

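View pics/s1.png

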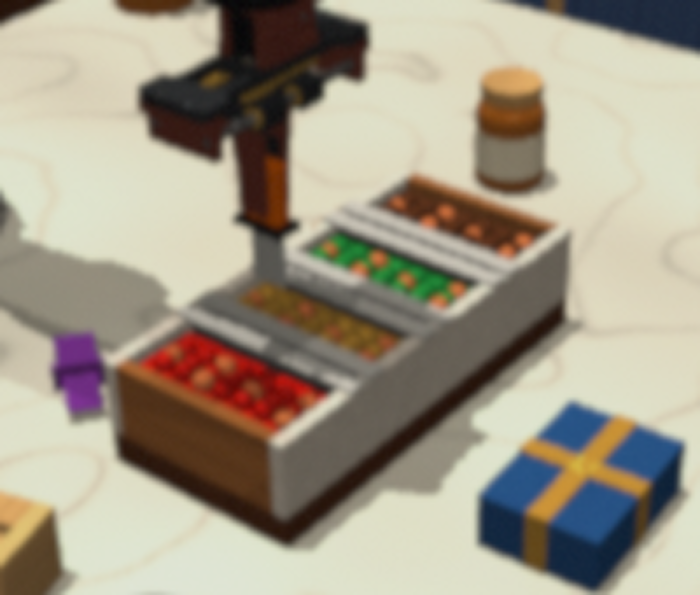

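The scene crop shows the gauge held upright above the right channel, collar at (268,225). The arm hides that spot in the top view, so I'll go down by touch.

Request:
step_arm:
  moves: [0,0.025,-0.2,0,0,0,1,0,0.025,-0.4,0,0,0,1,0,0.025,-0.48,0,0,0,1,0,0.025,-0.48,0,0,0,1]

```text
clock: 5.55
tool_pos: [0.5386, -0.0428, 0.1903]
eef_rot: [3.141, 0.001, -0.031]
wrist_force: [-0.1, 0.7, -0.3]
width: 0.014
gripper_force: 20.0
```

Request:
step_arm:
  moves: [0,0,-0.01,0,0,0,1,0,0,-0.02,0,0,0,1,0,0,-0.03,0,0,0,1,0,0,-0.03,0,0,0,1]

```text
clock: 6.05
tool_pos: [0.5388, -0.042, 0.1877]
eef_rot: [3.142, -0.0, -0.03]
wrist_force: [-0.7, -0.6, -0.6]
width: 0.0138
gripper_force: 20.0
```

Request:
step_arm:
  moves: [0,0,-0.01,0,0,0,1,0,0,-0.02,0,0,0,1,0,0,-0.02,0,0,0,1]

```text
clock: 6.42
tool_pos: [0.5387, -0.042, 0.1855]
eef_rot: [-3.142, 0.0, -0.03]
wrist_force: [-0.4, 0.4, -1.0]
width: 0.0139
gripper_force: 20.0
```

Request:
step_arm:
  moves: [0,-0.02,0,0,0,0,1,0,-0.02,0,0,0,0,1,0,-0.02,0,0,0,0,1]

```text
clock: 6.8
tool_pos: [0.5388, -0.0441, 0.1857]
eef_rot: [3.142, -0.0, -0.03]
wrist_force: [0.3, -0.8, -1.6]
width: 0.0139
gripper_force: 20.0
```

Request:
step_arm:
  moves: [0,0,-0.01,0,0,0,1,0,0,-0.02,0,0,0,1,0,0,-0.02,0,0,0,1]

```text
clock: 7.18
tool_pos: [0.5387, -0.044, 0.1836]
eef_rot: [3.142, 0.0, -0.03]
wrist_force: [-0.2, 0.8, -1.1]
width: 0.0139
gripper_force: 20.0
```

Request:
step_arm:
  moves: [0,0,-0.01,0,0,0,1,0,0,-0.02,0,0,0,1,0,0,-0.02,0,0,0,1]

```text
clock: 7.55
tool_pos: [0.5387, -0.044, 0.1815]
eef_rot: [-3.142, 0.0, -0.03]
wrist_force: [0.4, 0.3, -1.9]
width: 0.0138
gripper_force: 20.0
```

Request:
step_arm:
  moves: [0,0,-0.01,0,0,0,1,0,0,-0.02,0,0,0,1,0,0,-0.03,0,0,0,1,0,0,-0.03,0,0,0,1]

```text
clock: 8.05
tool_pos: [0.5388, -0.044, 0.1785]
eef_rot: [-3.142, 0.0, -0.03]
wrist_force: [-0.3, 0.7, -1.2]
width: 0.0137
gripper_force: 20.0
```

Request:
step_arm:
  moves: [0,0,-0.01,0,0,0,1,0,0,-0.02,0,0,0,1,0,0,-0.03,0,0,0,1,0,0,-0.03,0,0,0,1]

```text
clock: 8.55
tool_pos: [0.5388, -0.044, 0.1755]
eef_rot: [-3.142, 0.0, -0.03]
wrist_force: [1.5, 1.4, -1.7]
width: 0.0141
gripper_force: 20.0
```

Request:
step_arm:
  moves: [0,0,-0.01,0,0,0,1,0,0,-0.02,0,0,0,1,0,0,-0.03,0,0,0,1,0,0,-0.03,0,0,0,1]

```text
clock: 9.05
tool_pos: [0.5388, -0.044, 0.1725]
eef_rot: [-3.141, 0.0, -0.03]
wrist_force: [0.3, 1.9, -0.9]
width: 0.0141
gripper_force: 20.0
```

Request:
step_arm:
  moves: [0,0.004,-0.01,0,0,0,1,0,0.004,-0.02,0,0,0,1,0,0.004,-0.03,0,0,0,1,0,0.004,-0.04,0,0,0,1]

```text
clock: 9.55
tool_pos: [0.5387, -0.0439, 0.1685]
eef_rot: [3.141, 0.0, -0.03]
wrist_force: [0.2, -0.6, -1.8]
width: 0.014
gripper_force: 20.0
```

Request:
step_arm:
  moves: [0,0,-0.01,0,0,0,1,0,0,-0.02,0,0,0,1,0,0,-0.02,0,0,0,1]

```text
clock: 9.93
tool_pos: [0.5387, -0.0437, 0.1665]
eef_rot: [3.142, 0.0, -0.03]
wrist_force: [-0.1, 0.3, -0.8]
width: 0.0146
gripper_force: 20.0
```

Request:
step_arm:
  moves: [0,0,-0.01,0,0,0,1,0,0,-0.02,0,0,0,1,0,0,-0.02,0,0,0,1]

```text
clock: 10.3
tool_pos: [0.5387, -0.0437, 0.1646]
eef_rot: [3.142, 0.0, -0.03]
wrist_force: [-0.1, -0.1, -1.0]
width: 0.0138
gripper_force: 20.0
```

Request:
step_arm:
  moves: [0,0,-0.01,0,0,0,1,0,0,-0.02,0,0,0,1,0,0,-0.02,0,0,0,1]

```text
clock: 10.68
tool_pos: [0.5387, -0.0436, 0.1626]
eef_rot: [3.142, 0.0, -0.03]
wrist_force: [-0.1, 0.6, -1.8]
width: 0.014
gripper_force: 20.0
```

Request:
step_arm:
  moves: [0,0,-0.01,0,0,0,1,0,0,-0.02,0,0,0,1,0,0,-0.02,0,0,0,1]

```text
clock: 11.05
tool_pos: [0.5387, -0.0436, 0.1606]
eef_rot: [3.142, 0.0, -0.03]
wrist_force: [0.7, 0.7, -0.7]
width: 0.014
gripper_force: 20.0
```

Request:
step_arm:
  moves: [0,0,-0.01,0,0,0,1,0,0,-0.02,0,0,0,1,0,0,-0.02,0,0,0,1]

```text
clock: 11.42
tool_pos: [0.5387, -0.0437, 0.1585]
eef_rot: [3.142, 0.0, -0.03]
wrist_force: [0.2, 0.7, -1.7]
width: 0.0138
gripper_force: 20.0
```

Request:
step_arm:
  moves: [0,0,-0.01,0,0,0,1,0,0,-0.02,0,0,0,1,0,0,-0.02,0,0,0,1]

```text
clock: 11.8
tool_pos: [0.5387, -0.0437, 0.1565]
eef_rot: [3.142, 0.0, -0.03]
wrist_force: [0.8, 0.0, -1.1]
width: 0.0139
gripper_force: 20.0
```

Request:
step_arm:
  moves: [0,0,-0.01,0,0,0,1,0,0,-0.02,0,0,0,1,0,0,-0.02,0,0,0,1]

```text
clock: 12.18
tool_pos: [0.5387, -0.0437, 0.1545]
eef_rot: [3.142, 0.0, -0.03]
wrist_force: [0.0, 0.1, -1.4]
width: 0.0142
gripper_force: 20.0
```

Request:
step_arm:
  moves: [0,0,-0.01,0,0,0,1,0,0,-0.02,0,0,0,1,0,0,-0.02,0,0,0,1]

```text
clock: 12.55
tool_pos: [0.5387, -0.0437, 0.1526]
eef_rot: [3.142, 0.0, -0.03]
wrist_force: [0.1, -0.2, -1.4]
width: 0.0139
gripper_force: 20.0
```

Request:
step_arm:
  moves: [0,0,-0.01,0,0,0,1,0,0,-0.02,0,0,0,1,0,0,-0.02,0,0,0,1]

```text
clock: 12.92
tool_pos: [0.5387, -0.0436, 0.1506]
eef_rot: [3.142, 0.0, -0.03]
wrist_force: [0.7, 0.3, -1.8]
width: 0.0137
gripper_force: 20.0
```

Request:
step_arm:
  moves: [0,0,-0.02,0,0,0,1,0,0,-0.04,0,0,0,1,0,0,-0.06,0,0,0,1,0,0,-0.06,0,0,0,1]

```text
clock: 13.42
tool_pos: [0.5386, -0.0436, 0.1444]
eef_rot: [-3.142, 0.0, -0.03]
wrist_force: [-0.6, 0.2, -1.1]
width: 0.0137
gripper_force: 20.0
```

Request:
step_arm:
  moves: [0,0,-0.02,0,0,0,1,0,0,-0.04,0,0,0,1,0,0,-0.06,0,0,0,1,0,0,-0.06,0,0,0,1]

```text
clock: 13.92
tool_pos: [0.5386, -0.0437, 0.1384]
eef_rot: [3.142, 0.0, -0.03]
wrist_force: [-0.4, -0.1, -0.4]
width: 0.0145
gripper_force: 20.0
```

```bash
python3 - <<'E'
from h import *
c=grab('scene'); cv2.imwrite('pics/s2.png',cv2.resize(c['img'][190:290,240:360,::-1],None,fx=5.5,fy=5.5,interpolation=cv2.INTER_CUBIC))
E
```

```text
(no output)
```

View pics/s2.png

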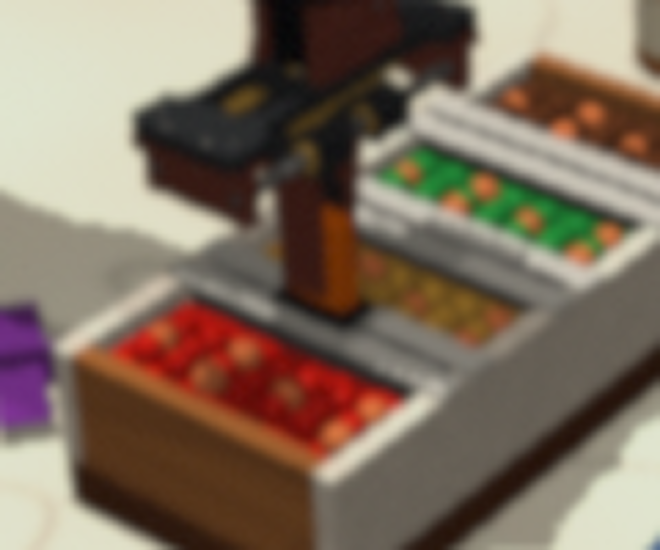

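The collar at (320,305) sits just above the strips of the right channel with the blade in the slot, and no resistance has been felt. I'll lower it the last few mm in small steps.

Request:
step_arm:
  moves: [0,0,-0.01,0,0,0,1,0,0,-0.02,0,0,0,1,0,0,-0.02,0,0,0,1]

```text
clock: 14.35
tool_pos: [0.5388, -0.0436, 0.1366]
eef_rot: [3.142, 0.0, -0.03]
wrist_force: [0.8, 0.1, -0.2]
width: 0.0139
gripper_force: 20.0
```

Request:
step_arm:
  moves: [0,0,-0.005,0,0,0,1,0,0,-0.01,0,0,0,1,0,0,-0.01,0,0,0,1]

```text
clock: 14.72
tool_pos: [0.5387, -0.0437, 0.1356]
eef_rot: [3.142, 0.0, -0.03]
wrist_force: [0.7, -0.2, -1.5]
width: 0.0139
gripper_force: 20.0
```

Request:
step_arm:
  moves: [0,0,-0.005,0,0,0,1,0,0,-0.01,0,0,0,1,0,0,-0.01,0,0,0,1]

```text
clock: 15.1
tool_pos: [0.5388, -0.0436, 0.1349]
eef_rot: [3.141, -0.0, -0.03]
wrist_force: [-2.2, -0.3, 2.1]
width: 0.0141
gripper_force: 20.0
```

Request:
step_arm:
  moves: [0,0,-0.005,0,0,0,1,0,0,-0.01,0,0,0,1,0,0,-0.01,0,0,0,1]

```text
clock: 15.48
tool_pos: [0.5388, -0.0437, 0.1348]
eef_rot: [3.141, -0.001, -0.03]
wrist_force: [-4.9, 0.2, 12.8]
width: 0.0139
gripper_force: 20.0
```

The collar touched down at the expected height (TCP z = 0.135). I'll ease off the load, release and withdraw straight up.

Request:
step_arm:
  moves: [0,0,0.008,0,0,0,1,0,0,0.008,0,0,0,1,0,0,0.008,0,0,0,0.5,0,0,0.008,0,0,0,0.3,0,0,0.008,0,0,0,0,0,0,0.008,0,0,0,0]

```text
clock: 16.23
tool_pos: [0.5388, -0.0437, 0.1343]
eef_rot: [3.142, 0.0, -0.03]
wrist_force: [-0.4, -0.1, -0.7]
width: 0.0435
gripper_force: 0.0
```

Request:
step_arm:
  moves: [0,0,0.1,0,0,0,0,0,0,0.4,0,0,0,0,0,0,0.8,0,0,0,0,0,0,1,0,0,0,0,0,0,1,0,0,0,0]

```text
clock: 16.85
tool_pos: [0.5398, -0.0436, 0.2365]
eef_rot: [3.141, -0.004, -0.03]
wrist_force: [-0.4, 0.1, -0.7]
width: 0.0436
gripper_force: 0.0
```

Request:
step_arm:
  moves: [-0.4,-0.4,0.1,0,0,0,0,-0.8,-0.8,0.1,0,0,0,0,-1,-1,0.1,0,0,0,0,-1,-1,0.1,0,0,0,0,-1,-1,0.1,0,0,0,0]

```text
clock: 17.48
tool_pos: [0.4392, -0.1429, 0.2441]
eef_rot: [-3.141, 0.0, -0.029]
wrist_force: [-0.5, 0.4, 0.2]
width: 0.0442
gripper_force: 0.0
```

```bash
python3 - <<'E'
from h import *
c=grab('scene'); cv2.imwrite('pics/s3.png',cv2.resize(c['img'][150:340,220:420,::-1],None,fx=3.15,fy=3.15,interpolation=cv2.INTER_CUBIC))
for n in('scene','top'):
    P=cloud(grab(n)); z=P[...,2]
    m=(abs(P[...,0]-.539)<.03)&(abs(P[...,1]+.044)<.02)&(z>.11)&(z<.18)
    if m.sum(): print(n,m.sum(),np.percentile(z[m],[5,50,97]),np.median(P[m][:,:2],0))
s=bot.sense(); print(s['tool_pos'],s['wrist_force'],s['joint_vel'].round(3))
E
```

```text
scene 234 [0.1114933  0.13733304 0.15997399] [ 0.5457666  -0.04770027]
top 142 [0.11047612 0.15621314 0.16101486] [ 0.53851068 -0.04476332]
[ 0.4394833  -0.14260621  0.24414898] [ 0.31848919  0.68478409 -0.15572539] [ 0.003 -0.002  0.004 -0.     0.002  0.003  0.004]
```

View pics/s3.png

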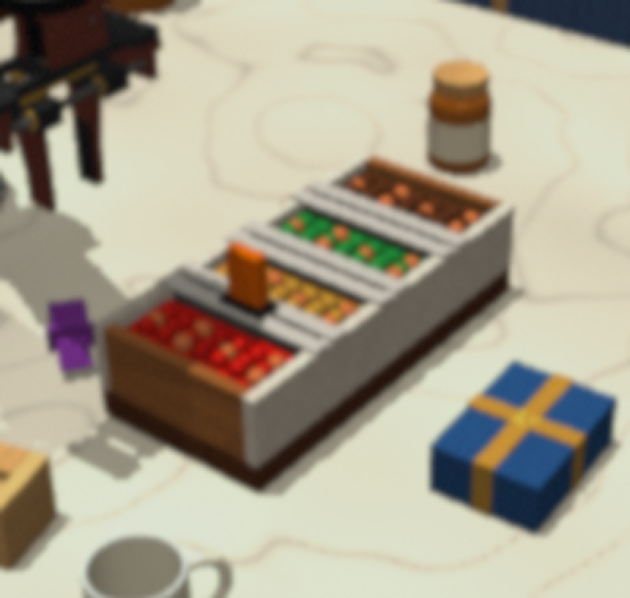

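The gauge stands upright at (248,280) with its collar on the strips of the right channel and the gripper clear. Its handle top measures about 0.157 m; fully home would be 0.156 m.

```bash
python3 -c "
from rig import bot
print(bot.job_done())"
```

```text
the job is handed in; nothing more can be done
None
```

The right (-y) channel is the clear one: the gauge stands released in it with its blade fully home, the jar, mug and gift box were not touched, and the job is handed in (no verdict was returned).

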